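# Slide a battery along the charger rail into its corner bay

## Task

Push the blue battery pack sideways across the charger deck until its long side lies flush against the metal rail, between the two yellow lines; then, keeping it pinned to the rail, drag it along into the corner bay beside the green lamp until it is fully home against the end block, and take your hand away. Do it by pushing with the fingertips only: the battery must not be picked up or tipped, and everything else stays where it is.

Things in the scene. Friction and masses are not known exactly. Their poses are not given: they have to be found in the camera images.
- battery: Blue flat battery pack with a white patch on top, loose, lying on the white deck: 36 (its x) by 60 (its y) by 16 mm tall, 60 to 130 g, smooth plastic that slides easily on deck and rail (friction about 0.3) and less easily under a fingertip. Origin at the centre of its underside. Looks the same turned half round, either end may go first.
- dock: Fixed battery charger; origin at desk height, mid-length. Its x points from the open front edge to the rail, its y along the rail. White deck: x -100 to 45 mm, y -205 to 205 mm, top 8 mm above the desk. Yellow lines across the deck at y = +75 and -75 mm. Behind the rail a grey ledge, 18 mm above the desk, to x = 110 mm, carries the grey battery and lens cap.
- rail_mid (a point): Top edge of the aluminium rail's face at mid-length: dock x = 45 mm, y = 0, 18 mm above the desk (10 mm above the deck). The rail runs the deck's whole length. A battery flush on it has its centre at dock x = 27 mm.
- bay_left (a point): Bay at the dock's +y end, open above: where the centre of a fully home battery's underside lies (dock x = 27, y = 140 mm, on the deck). End block with copper contacts: face at y = 170 mm, to y = 205 mm, x -7 to 55 mm, 28 mm above the desk. Opposite the rail a short lip, x -7 to 5 mm, y 152 to 172 mm, 20 mm above the desk, makes the bay 40 mm wide.
- bay_right (a point): The same bay mirrored, at the dock's -y end: centre of a fully home battery's underside (dock x = 27, y = -140 mm).
- lamp_green: Green lamp, 26 mm wide, 14 mm tall, fixed on top of one end block of the charger (dock x = 24 mm, |y| = 187.5 mm, either end): the bay to use. Origin at the lamp's foot, 28 mm above the desk.
- lamp_red: Red lamp of the same shape on the other end block: the bay that is out of order.
- spent_battery: Grey battery pack of the same size, loose on the ledge behind the rail; leave alone. Origin at the centre of its underside.
- lens_cap: Black round lens cap, 26 mm wide, 16 mm tall, loose on the ledge behind the rail; leave alone. Origin at the centre of its underside.
- mug: White mug, 80 mm wide, 90 mm tall, on the desk left of the charger; leave alone. Origin under its centre.
- sanitizer: Clear bottle with blue cap, 56 mm wide, 130 mm tall, on the desk to the right; leave alone. Origin under its centre.
- jar: White specimen jar with red cap, 50 mm wide, 60 mm tall, on the desk to the right; leave alone. Origin under its centre.
- tape: White roll of tape lying flat, 64 mm wide, 19 mm tall, on the desk to the far left; leave alone. Origin under its centre.
- stapler: Black stapler, 130 mm long, 39 mm tall, on the desk to the far right; leave alone. Origin under its centre.
Things that resemble listed ones, but are neither listed nor needed, are in the scene too. What is meant by the battery is not red, and is the larger of those in its own colour.

How it is judged:
By the outcome, as a careful person would: the job done as asked, in the order asked, and still so for the second after the job is handed in, with the robot touching nothing.
It also fails if it takes over 45 s, if anything falls off the work surface, if the arm or the gripper's body presses on something with over 40 N, if the wrist force passes 120 N, or if a joint passes its speed limit or range.

## Robot

A 6-joint arm with a two-finger parallel gripper is mounted at the origin on the work surface. World frame = base frame: x ahead of the robot, y to its left, z up, the work surface at z = 0. Lengths are in m, angles in rad, forces in N, time in s.
With the tool pointing down it reaches from about 0.25 to 0.775 m from the base axis. Payload 8.9 kg.
Tool frame: the origin (TCP) lies between the finger pads; the fingertips stand 11 mm ahead of it and the grasp point (between the pads) lies 8 mm behind it; x points along the fingers, y is the direction in which the jaws open and shut, and the axes are right-handed (so a half turn about x gives the same grasp; the last joint's range is limited). The gripper opens to 85 mm and grips with 20 to 120 N. Pads are 22 mm wide; open, the fingers measure 114 mm over their backs; the gripper's body (76 mm by 85 mm) begins 54 mm behind the grasp point. The pads swing forward as they close: fully open they stand 13 mm farther back than shut.
Start: joints at [-0.139, 0.291, -0.153, 1.127, 0, 1.431], TCP at [0.525, 0, 0.242] pointing down, gripper open.
Joint ranges: [-2.52, 2.52], [-0.91, 1.74], [-1.3, 1.37], [-1.96, 2.02], [-1.52, 1.47], [-3.14, 3.14]. Speed limits (rad/s): [2.22, 2.22, 2.79, 3.14, 3.14, 3.14].

## Interface

Orientations are given as a 3x3 rotation matrix whose columns are the frame's x, y, z axes.
In Python, from bench import manip gives the robot as it stands. The module is installed in compiled form; this text tells all that it offers.
- The arm moves only by the shell command python3 -m creep 'ROWS' [FORCE]. ROWS is JSON, a list of rows, each a list of 3 entries, a list of its own where there are three numbers: the opening, from -1 (shut) to 1 (fully open), so that 0 is half open, then the shift along the tool's x, y, z in m, then the turn about the tool's x in rad. A call has 1 to 12 rows; each row is the pose to reach, as a shift and turn from the pose commanded when the call began, along the tool's axes at that moment; what a row does not reach only later rows make up. A row lasts 1/8 s, in which the tool goes at most 62.5 mm and 10.7 degrees, less where a joint would pass 70% of its speed; a pose out of reach is approached as far as the arm can. A call with a gripper value outside its range is refused whole. The fingers move at their own pace and stop on an object; FORCE is the grip in N (left out, the last holds). Time passes only in rows, so rows that repeat a pose let the fingers close. It gives the time, the measured TCP pose, the force and the opening at its end, in the units of the state.
- manip.observe(): the state, without advancing time (a new reading comes with each control period).
- manip.camera(name): name is "scene" or "side" or "wrist"; returns a dict with "image" (400x640x3 uint8, red, green, blue), "K" (3x3 intrinsics, pixels), "R" (3x3) and "t" (3): a world point X has camera coordinates R X + t; the wrist camera has in their place "mount" (4x4, takes a point from camera to tool coordinates, whose origin is the TCP and whose axes are the tool frame's). Camera axes: x right, y down, z forward; pixel columns grow to the right and rows downward; lengths in m; the calibration is good to about 2 mm. The wrist camera is an equidistant fisheye: a pixel r from the principal point sees the ray r / f radians off the axis. A picture is of the moment at which its call begins: read the wrist's pose just before it. There is no depth.
- manip.sign_off(): hands the job in, once; it reports no verdict.
Trained networks look in a picture, given as the dict that the camera call returned (one of the last four; its "shot" number tells which), for a name from the list of things; names that differ only in an ending like _2 or _b are one class to them, and where a whole thing is asked for, a point or a joint stands for the part that bears it (a point fixed in the world has none). Each returns a list of dicts, best first, with "score" (0 to 1); they miss things now and then, are a little off and sometimes report something else, mostly with a low value. They report only what shows in the picture. A call takes as long as a camera call. They do not tell look-alikes from the thing itself.
- manip.look_for(picture, name): "rect" ([left, top, right, bottom] in pixels, round what is visible of it).
The state is a dict: "t": time; "joint_pos": joint angles; "dq": joint speeds; "joint_torque": joint torques, N m; "position": TCP position; "tool_rot": TCP orientation; "wrist_force": force on the tool from outside, world axes, zero at the start; "wrist_torque": the same for the moment, N m; "grip_width": opening from 0.0 (shut) to 1.0 (fully open).
Only numpy, scipy, OpenCV 4.12 (cv2) and the standard library are available. Lean on these libraries where they do the work, as an engineer would, in place of code of your own. Each camera call takes 0.05 s, during which the arm holds its last target.

## Working session

There is one attempt and no reset: what is moved stays moved. The work goes in short steps, Python scripts to look and compute and a shell command to move; the robot and the scene stay as the last step left them, time stands still between calls to the robot, and variables do not carry over. Pictures are saved under pics/ and viewed, and the job is handed in when it is done.

```bash
mkdir -p pics; cat > h.py <<'E'
import numpy as np,cv2
from bench import manip
def save(c,n,crop=None,s=1):
    im=c["image"][:,:,::-1]
    if crop: im=im[crop[1]:crop[3],crop[0]:crop[2]]
    if s!=1: im=cv2.resize(im,None,fx=s,fy=s,interpolation=cv2.INTER_CUBIC)
    cv2.imwrite("pics/"+n+".png",im)
def pix2z(c,u,v,z):
    K,R,t=map(np.array,(c["K"],c["R"],c["t"]))
    d=R.T@np.linalg.solve(K,[u,v,1.]); o=-R.T@t
    return o+d*(z-o[2])/d[2]
def proj(c,X):
    K,R,t=map(np.array,(c["K"],c["R"],c["t"])); p=K@(R@np.array(X)+t); return p[:2]/p[2]
E
python3 - <<'E'
from h import *
import pickle
s=manip.observe(); print(s)
for n in("scene","side","wrist"):
    c=manip.camera(n); save(c,n+"0"); pickle.dump(c,open(n+"0.pkl","wb"))
    print(n,{k:np.round(v,4).tolist() for k,v in c.items() if k in("K","R","t","mount")})
    for o in("battery","dock","lamp_green","lamp_red"):
        print(o,[(np.round(d["rect"]).tolist(),round(d["score"],2)) for d in manip.look_for(c,o)[:4]])
E
```

```text
{'t': 0.0, 'joint_pos': array([-1.39307165e-01,  2.91294040e-01, -1.54116057e-01,  1.12671128e+00,
       -1.14500709e-05,  1.43148239e+00]), 'dq': array([ 1.57555340e-05, -5.40482029e-04, -1.40432173e-03,  1.00575095e-03,
       -9.11431593e-04,  1.40287540e-03]), 'joint_torque': array([-3.46096487e-03, -5.37150800e+01,  3.31364536e+01,  1.60375424e-02,
       -3.39078597e-04,  1.08972756e-05]), 'position': array([5.24574663e-01, 5.60825790e-05, 2.41728987e-01]), 'tool_rot': array([[-1.31380679e-03,  9.99999137e-01,  6.66551547e-06],
       [ 1.72653826e-04,  6.89235509e-06, -9.99999985e-01],
       [-9.99999122e-01, -1.31380562e-03, -1.72662732e-04]]), 'wrist_force': array([ 0.83778182,  0.3074728 , -0.33241667]), 'wrist_torque': array([-0.02901349,  0.05241941, -0.01692217]), 'grip_width': 0.9993850064757177}
scene {'K': [[456.1939, 0.0, 324.2995], [0.0, 456.1939, 197.3446], [0.0, 0.0, 1.0]], 'R': [[-0.4842, 0.8749, -0.0078], [0.7335, 0.4011, -0.5487], [-0.477, -0.2714, -0.836]], 't': [0.263, -0.3403, 1.5854]}
battery [([327.0, 208.0, 350.0, 231.0], 0.78), ([343.0, 178.0, 363.0, 1
[... 560 characters left out ...]
, ([360.0, 218.0, 377.0, 231.0], 0.46)]
dock [([249.0, 182.0, 345.0, 276.0], 0.81)]
lamp_green [([284.0, 257.0, 293.0, 268.0], 0.64), ([214.0, 295.0, 246.0, 323.0], 0.36)]
lamp_red [([304.0, 179.0, 308.0, 186.0], 0.41)]
wrist {'K': [[309.7069, 0.0, 325.9561], [0.0, 309.7069, 197.2241], [0.0, 0.0, 1.0]], 'mount': [[0.0001, -0.3219, 0.9468, -0.1314], [1.0, -0.0013, -0.0005, 0.0003], [0.0014, 0.9468, 0.3219, -0.0832], [0.0, 0.0, 0.0, 1.0]]}
battery [([206.0, 131.0, 246.0, 170.0], 0.96), ([169.0, 53.0, 224.0, 97.0], 0.58), ([314.0, 110.0, 366.0, 164.0], 0.55)]
dock [([277.0, 0.0, 458.0, 302.0], 0.77)]
lamp_green [([278.0, 2.0, 458.0, 300.0], 0.37)]
lamp_red [([360.0, 283.0, 380.0, 300.0], 0.82)]
```

```bash
python3 - <<'E'
import pickle
from h import *
for n,cr in(("scene",(220,150,460,350)),("side",(200,160,430,340))):
    save(pickle.load(open(n+"0.pkl","rb")),n+"0z",cr,3)
E
```

```text
(no output)
```

View pics/scene0.png

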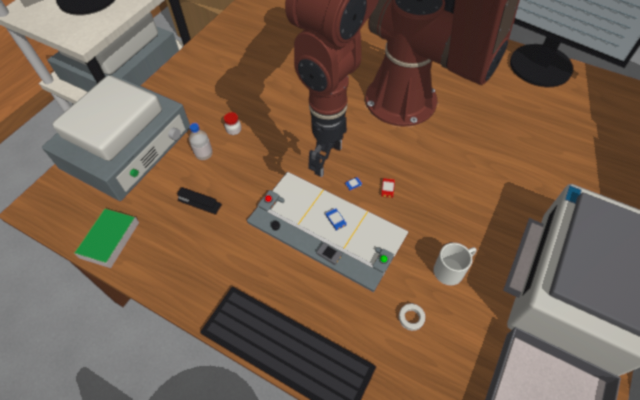

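View pics/side0.png

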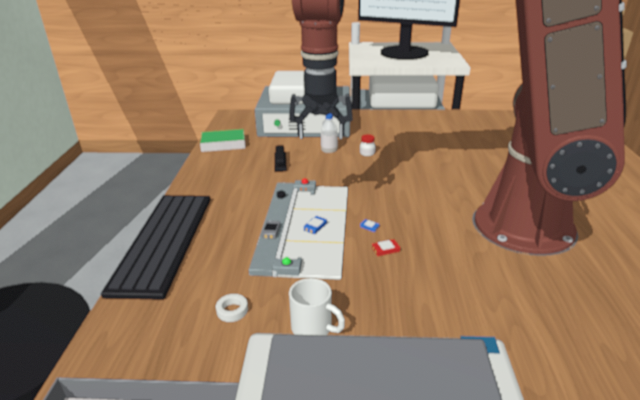

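View pics/wrist0.png

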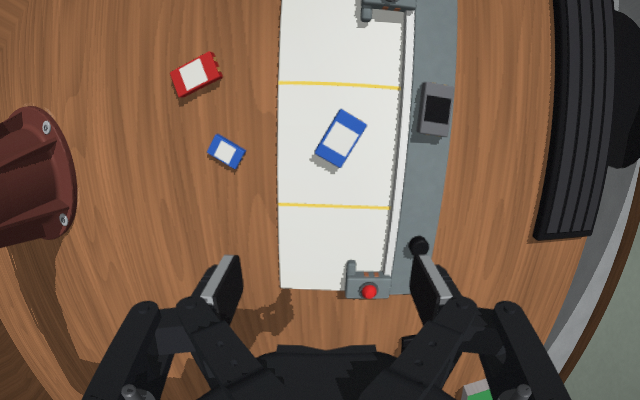

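The blue candidates are the large pack on the deck (scene 335,219; wrist 340,138) and a small one on the desk (scene 353,183; wrist 226,151). There is also a red one (wrist 195,75) and a grey one on the ledge (wrist 434,108). I choose the large blue pack on the deck. The green lamp is at scene (384,259), the +y end. Next is a close crop.

```bash
python3 - <<'E'
import pickle
from h import *
c=pickle.load(open("wrist0.pkl","rb")); save(c,"wrist0z",(265,0,465,150),4)
c=pickle.load(open("wrist0.pkl","rb")); save(c,"wrist0y",(265,150,465,300),4)
E
```

```text
(no output)
```

View pics/wrist0z.png

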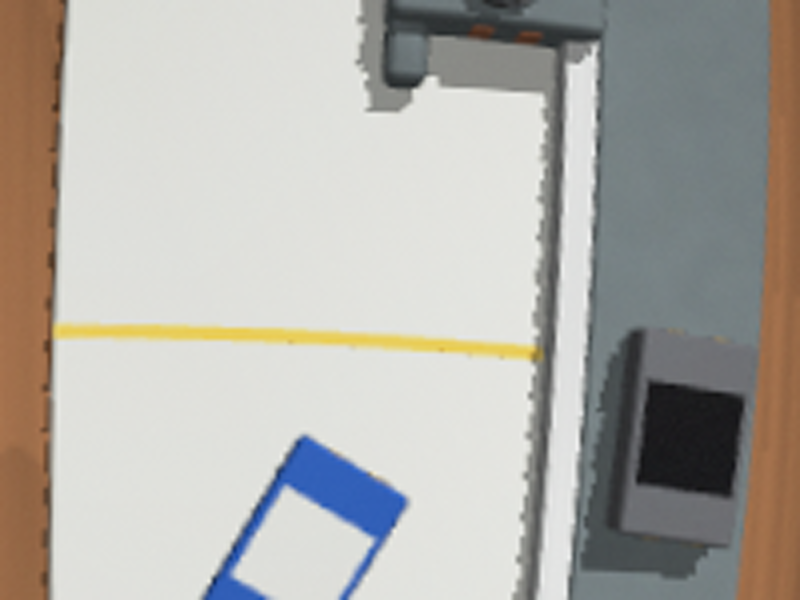

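View pics/wrist0y.png

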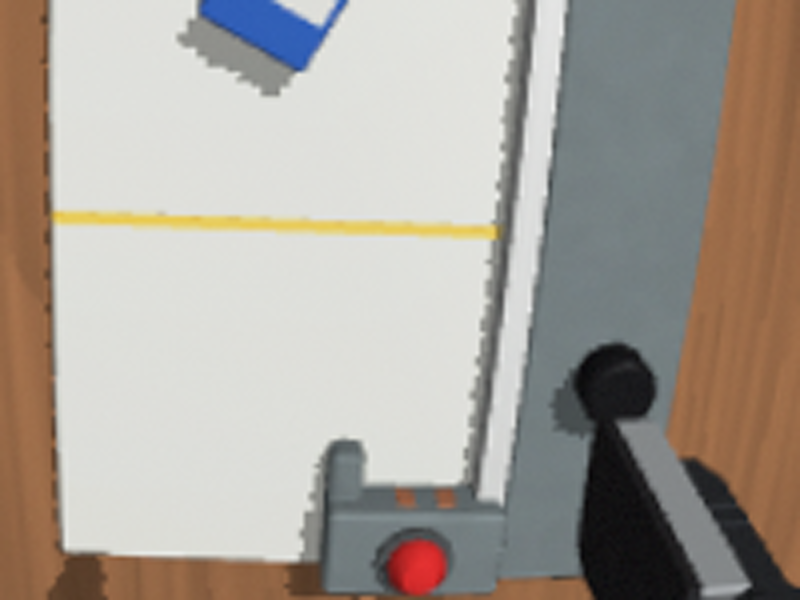

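View pics/scene0z.png

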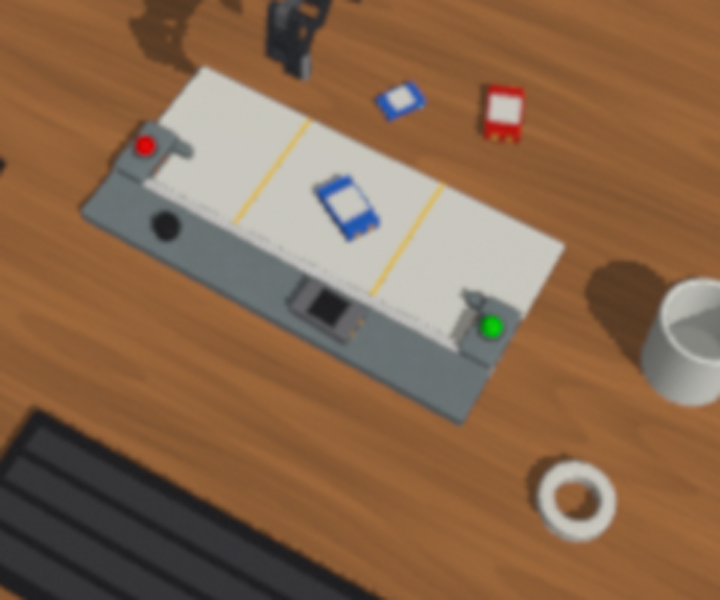

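View pics/side0z.png

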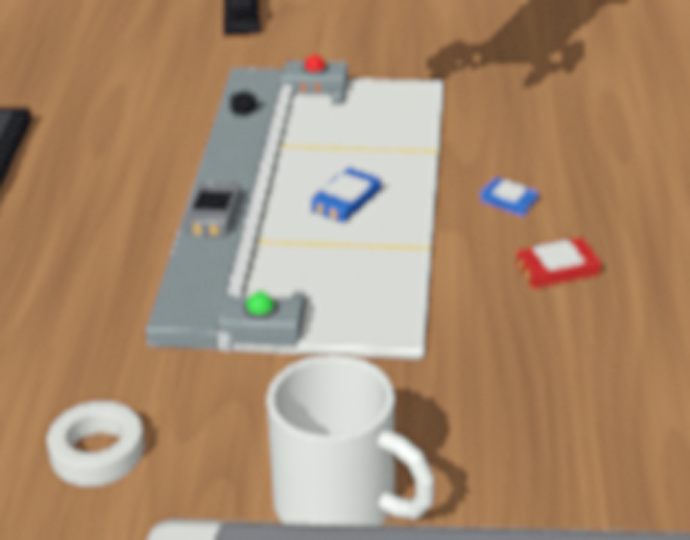

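```bash
cat >> h.py <<'E'
def wray(c,s,u,v):
    K=np.array(c["K"]);M=np.array(c["mount"])
    d=np.array([(u-K[0,2])/K[0,0],(v-K[1,2])/K[1,1]]);r=np.hypot(*d)
    ray=np.r_[np.sin(r)*d/max(r,1e-9),np.cos(r)]
    R=np.array(s["tool_rot"]);p=np.array(s["position"])
    return p+R@M[:3,3], R@M[:3,:3]@ray
def wpix2z(c,s,u,v,z):
    o,d=wray(c,s,u,v); return (o+d*(z-o[2])/d[2])
def rigid(A,B): # A (dock xy)->B world
    ca,cb=A.mean(0),B.mean(0);H=(A-ca).T@(B-cb)
    th=np.arctan2(H[0,1]-H[1,0],H[0,0]+H[1,1]);R=np.array([[np.cos(th),-np.sin(th)],[np.sin(th),np.cos(th)]])
    return th,R,cb-R@ca
E
python3 - <<'E'
import pickle
from h import *
c=pickle.load(open("wrist0.pkl","rb")); s=manip.observe()
P=[((278.25,82.75),(-.1,.075,.008)),((400,88.25),(.045,.075,.008)),((278.25,204.25),(-.1,-.075,.008)),((389,208),(.045,-.075,.008)),((280.75,287.75),(-.1,-.205,.008)),((405.75,11.25),(.045,.17,.018))]
A=np.array([p[1][:2] for p in P]);B=np.array([wpix2z(c,s,*p[0],p[1][2])[:2] for p in P])
th,R,t=rigid(A,B);print("dock",np.degrees(th),t);print("res mm",((A@R.T+t-B)*1e3).round(1).tolist())
C=np.array([wpix2z(c,s,u,v,.024)[:2] for u,v in((341,108.75),(367,125),(341.25,167.5),(315.75,153.75))])
print(C.round(4).tolist(),[np.linalg.norm(C[i]-C[i-1]).round(4) for i in range(4)])
D=(C-t)@R; print("dock frame",D.round(4).tolist(),D.mean(0)); e=D[0]-D[3];print("long axis from dock y deg",np.degrees(np.arctan2(-e[0],e[1])))
for n in("scene","side"):
    c=pickle.load(open(n+"0.pkl","rb"))
    f=lambda x,y,z:np.r_[R@[x,y]+t,z]
    for q in((-.1,.205,.008),(-.1,-.205,.008),(.027,.14,.008)): print(n,q,proj(c,f(*q)).round(1))
    print(n,"bat",proj(c,f(*D.mean(0),.024)).round(1))
E
```

```text
dock -2.124276539833854 [0.56585782 0.02089135]
res mm [[-1.0, -0.2], [1.2, -0.2], [-1.4, 0.1], [2.3, 0.1], [-1.3, -1.4], [0.2, 1.6]]
[[0.542, 0.0686], [0.5715, 0.0505], [0.5428, 0.0007], [0.5134, 0.017]] [np.float64(0.059), np.float64(0.0347), np.float64(0.0575), np.float64(0.0336)]
dock frame [[-0.0256, 0.0468], [0.0046, 0.0298], [-0.0223, -0.021], [-0.0523, -0.0059]] [-0.02389652  0.01242452]
long axis from dock y deg -26.835548044228698
scene (-0.1, 0.205, 0.008) [407.2 230.8]
scene (-0.1, -0.205, 0.008) [286.5 171.2]
scene (0.027, 0.14, 0.008) [365.6 255. ]
scene bat [334.9 217.8]
side (-0.1, 0.205, 0.008) [340.3 277. ]
side (-0.1, -0.205, 0.008) [346.9 187.2]
side (0.027, 0.14, 0.008) [288.2 257. ]
side bat [314.3 222.5]
```

The dock sits at (0.566, 0.021), yaw about -2.1°, and the deck corner reprojects to within about 1.5 px. The crop confirms the large blue pack at dock (-24, 12) mm, turned about -27°. I'll shut the fingers and approach the open front side.

```bash
python3 -m creep '[[-1,[0.04,-0.044,-0.02],0.037],[-1,[0.09,-0.044,-0.02],0.037],[-1,[0.14,-0.044,-0.02],0.037],[-1,[0.182,-0.044,-0.02],0.037],[-1,[0.182,-0.044,-0.02],0.037],[-1,[0.182,-0.044,-0.02],0.037]]' 40; python3 - <<'E'
from h import *
c=manip.camera("wrist");save(c,"w1");c=manip.camera("side");save(c,"s1",(220,100,420,300),3)
print(manip.observe()["grip_width"],manip.observe()["wrist_force"])
E
```

```text
t: 1.5
position: [0.4819, 0.0199, 0.0616]
tool_rot: [[0.001, 0.999, -0.037], [-0.0, -0.037, -0.999], [-1.0, 0.001, 0.0]]
wrist_force: [-0.0, 0.2, 0.3]
grip_width: -0.001
-0.0019627819509166126 [0.52988991 0.46551508 0.01014278]
```

View pics/w1.png

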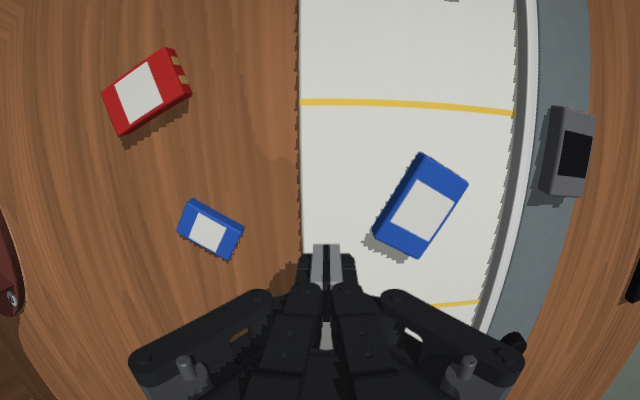

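View pics/s1.png

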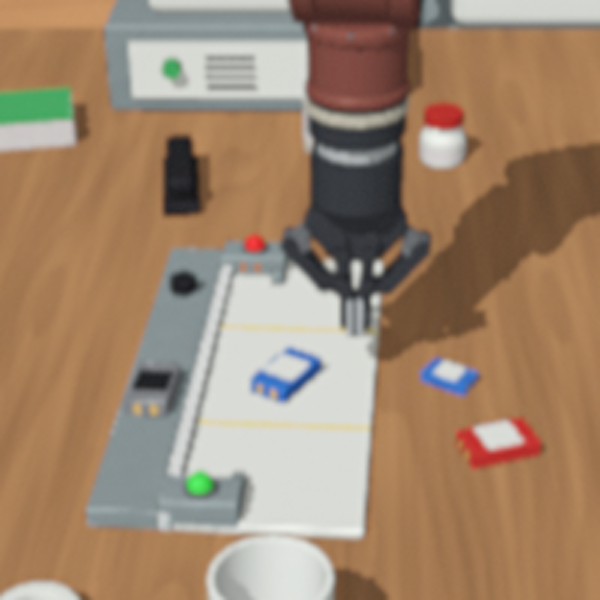

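The fingertips are at wrist px 312–342 (row 245), and the battery's upper corners are near (420,152), (468,183), (418,258) and (374,235).

```bash
python3 - <<'E'
from h import *
s=manip.observe();c=manip.camera("wrist");save(c,"w2",(280,120,500,290),3.6)
t=np.array([.56586,.02089]);th=np.radians(-2.12);R=np.array([[np.cos(th),-np.sin(th)],[np.sin(th),np.cos(th)]])
print("tcp dock",(s["position"][:2]-t)@R)
f=lambda u,v,z:(wpix2z(c,s,u,v,z)[:2]-t)@R
for q in((312,245,.05),(342,245,.05)):print("tip",f(*q))
D=np.array([f(u,v,.024) for u,v in((420,152),(468,183),(418,258),(374,235))]);print(D.round(4).tolist(),D.mean(0))
for u,v in((301,102),(514,114)):print("yl",f(u,v,.008))
E
```

```text
tcp dock [-0.0832131  -0.00415756]
tip [-0.09031506  0.00400819]
tip [-0.07467384  0.00395454]
[[-0.0291, 0.0486], [0.0042, 0.0304], [-0.0232, -0.0204], [-0.0536, -0.003]] [-0.02540901  0.01390941]
yl [-0.09755313  0.07546262]
yl [0.04402729 0.0749848 ]
```

View pics/w2.png

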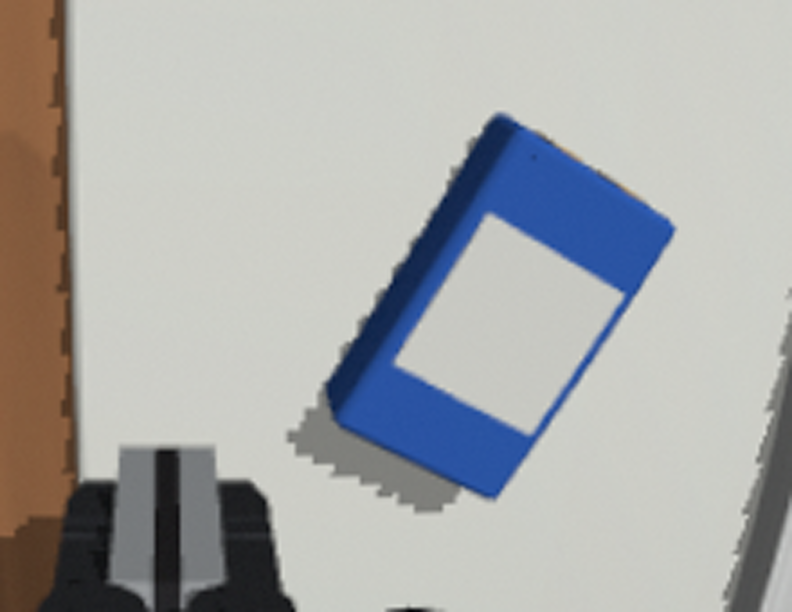

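```bash
python3 -m creep '[[-1,[0.018,0,0],0],[-1,[0.027,0,0],0],[-1,[0.033,0,0],0],[-1,[0.036,0,0],0],[-1,[0.036,0,0],0]]'; python3 - <<'E'
from h import *
c=manip.camera("side");save(c,"s3",(260,160,380,260),6)
E
```

```text
t: 2.28
position: [0.481, 0.02, 0.0244]
tool_rot: [[-0.0, 0.999, -0.037], [0.0, -0.037, -0.999], [-1.0, -0.0, -0.0]]
wrist_force: [-0.4, 0.3, 0.4]
grip_width: 0.0
```

View pics/s3.png

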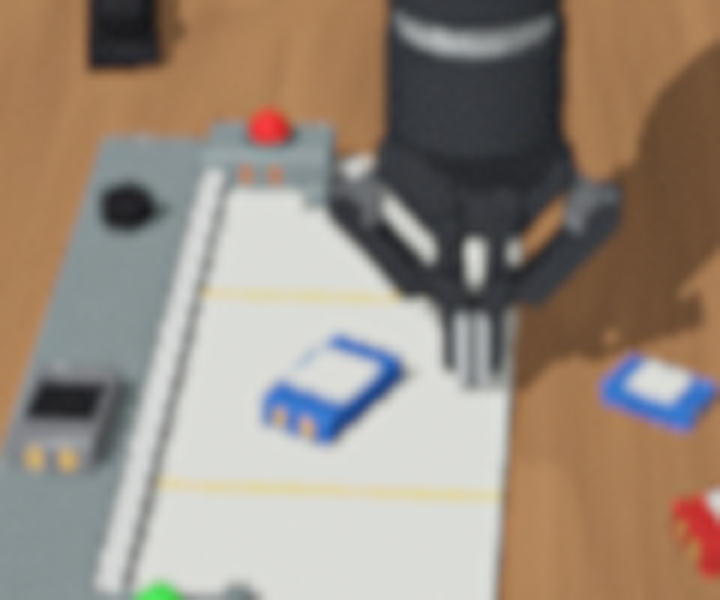

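The fingertip is just above the deck, about 20 mm clear of the battery's near corner. Now the first push.

```bash
python3 -m creep '[[-1,[0,0.01,0],0],[-1,[0,0.016,0],0],[-1,[0,0.021,0],0],[-1,[0,0.025,0],0],[-1,[0,0.029,0],0],[-1,[0,0.033,0],0],[-1,[0,0.037,0],0],[-1,[0,0.041,0],0],[-1,[0,0.044,0],0],[-1,[0,0.044,0],0]]'; cat >> h.py <<'E'
t0=np.array([.56586,.02089]);_t=np.radians(-2.12);R0=np.array([[np.cos(_t),-np.sin(_t)],[np.sin(_t),np.cos(_t)]])
def look(n,crop=(260,60,560,300),sc=2.6):
    s=manip.observe();c=manip.camera("wrist");save(c,n,crop,sc)
    import pickle;pickle.dump((s,c),open(n+".pkl","wb"))
    print("tcp dock mm",((s["position"][:2]-t0)@R0*1e3).round(1),"z",s["position"][2].round(4),"F",np.round(s["wrist_force"],1))
    # blue blob on top face -> outline
    hsv=cv2.cvtColor(c["image"],cv2.COLOR_RGB2HSV);m=cv2.inRange(hsv,(105,120,110),(125,255,255))
    n_,l,st,ce=cv2.connectedComponentsWithStats(m)
    for i in range(1,n_):
        if st[i,4]<300: continue
        pts=cv2.findContours((l==i).astype(np.uint8),cv2.RETR_EXTERNAL,cv2.CHAIN_APPROX_NONE)[0][0][:,0]
        P=np.array([(wpix2z(c,s,u,v,.024)[:2]-t0)@R0 for u,v in pts])*1e3
        r=cv2.minAreaRect(P.astype(np.float32));print("blue dock mm",np.round(r[0],1),np.round(r[1],1),"ang",round(r[2],1),"x",P[:,0].min().round(1),P[:,0].max().round(1),"y",P[:,1].min().round(1),P[:,1].max().round(1))
E
python3 -c "
from h import *
look('w4')"
```

```text
t: 3.58
position: [0.5253, 0.0184, 0.0243]
tool_rot: [[0.0, 0.999, -0.037], [0.0, -0.037, -0.999], [-1.0, 0.0, -0.0]]
wrist_force: [0.5, 0.1, 0.1]
grip_width: 0.001
tcp dock mm [-40.5  -4. ] z 0.0243 F [0.5 0.1 0.1]
blue dock mm [-6.1 23.7] [60.7 35.6] ang 83.4 x -25.6 14.5 y -7.7 55.6
blue dock mm [-151.1    3. ] [30.5 40.9] ang 60.1 x -175.7 -126.1 y -18.4 23.1
```

View pics/w4.png

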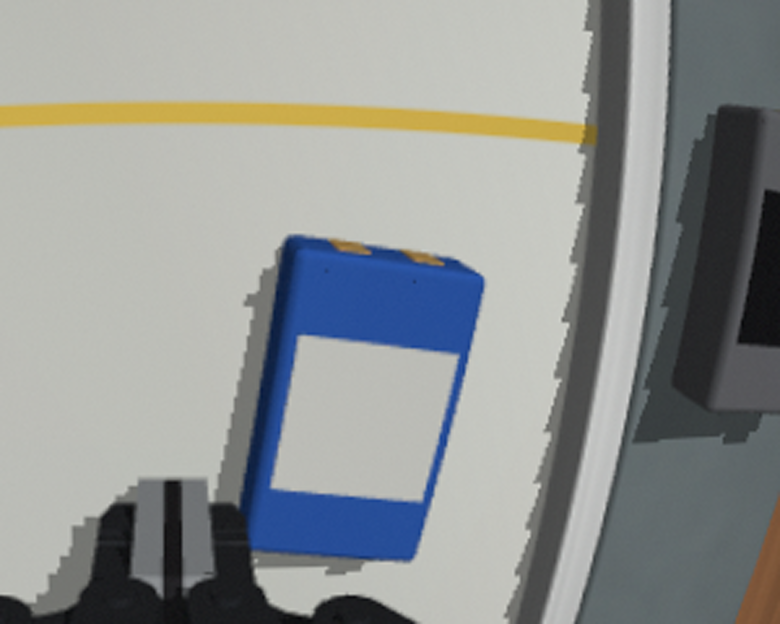

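The battery is now at about dock (-6, 24) mm with roughly 7° of misalignment left. I'll back off, recentre the finger nearer its middle, and push on.

```bash
python3 -m creep '[[-1,[0,-0.006,0],0],[-1,[0,-0.006,-0.011],0],[-1,[0,-0.006,-0.022],0],[-1,[0,0,-0.022],0],[-1,[0,0.006,-0.022],0],[-1,[0,0.011,-0.022],0],[-1,[0,0.016,-0.022],0],[-1,[0,0.02,-0.022],0],[-1,[0,0.024,-0.022],0],[-1,[0,0.024,-0.022],0]]'; python3 -c "
from h import *
look('w5')"
```

```text
t: 4.88
position: [0.5501, 0.0394, 0.0243]
tool_rot: [[0.0, 0.999, -0.037], [-0.0, -0.037, -0.999], [-1.0, 0.0, 0.0]]
wrist_force: [-0.5, 0.2, -0.3]
grip_width: 0.003
tcp dock mm [-16.4  17.9] z 0.0243 F [-0.5  0.2 -0.3]
blue dock mm [15.  28.8] [34.5 58.8] ang 1.1 x -2.7 32.7 y -0.2 58.4
blue dock mm [-148.5    5.7] [32.4 41. ] ang 60.1 x -173.3 -123.1 y -16.3 26.5
```

View pics/w5.png

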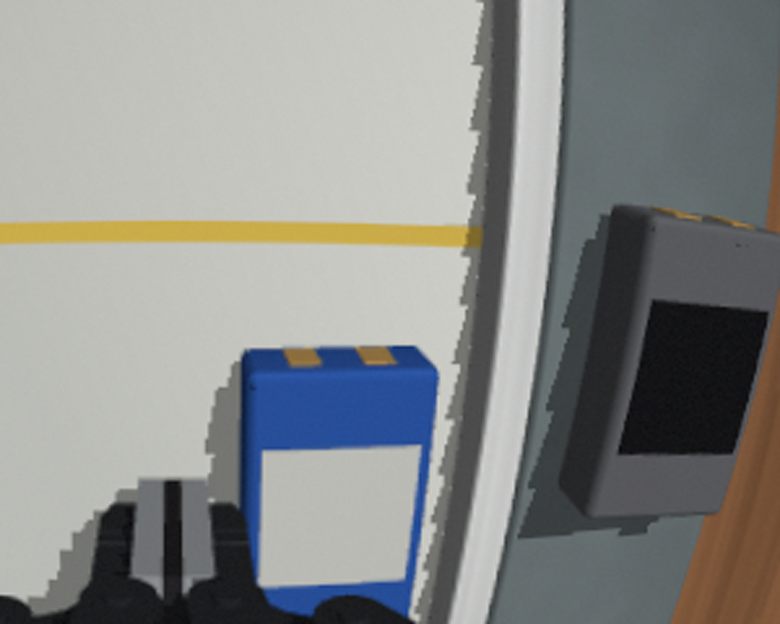

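Aligned to about 1° and still 12 mm short of the rail. I'll centre the finger on it and press gently against the rail.

```bash
python3 -m creep '[[-1,[0,-0.004,0],0],[-1,[0,-0.004,-0.008],0],[-1,[0,0.001,-0.008],0],[-1,[0,0.004,-0.008],0],[-1,[0,0.007,-0.008],0],[-1,[0,0.009,-0.008],0],[-1,[0,0.011,-0.008],0],[-1,[0,0.011,-0.008],0]]'; python3 -c "
from h import *
look('w6')"
```

```text
t: 5.92
position: [0.5612, 0.047, 0.0243]
tool_rot: [[0.0, 0.999, -0.037], [-0.0, -0.037, -0.999], [-1.0, 0.0, 0.0]]
wrist_force: [-1.1, -0.1, 0.2]
grip_width: -0.0
tcp dock mm [-5.6 25.9] z 0.0243 F [-1.1 -0.1  0.2]
blue dock mm [25.8 32.8] [49.6 34.6] ang 89.5 x 8.6 43.2 y 7.8 57.7
blue dock mm [-147.3    6.7] [33.  41.3] ang 59.9 x -172.9 -121.4 y -15.9 27.5
```

View pics/w6.png

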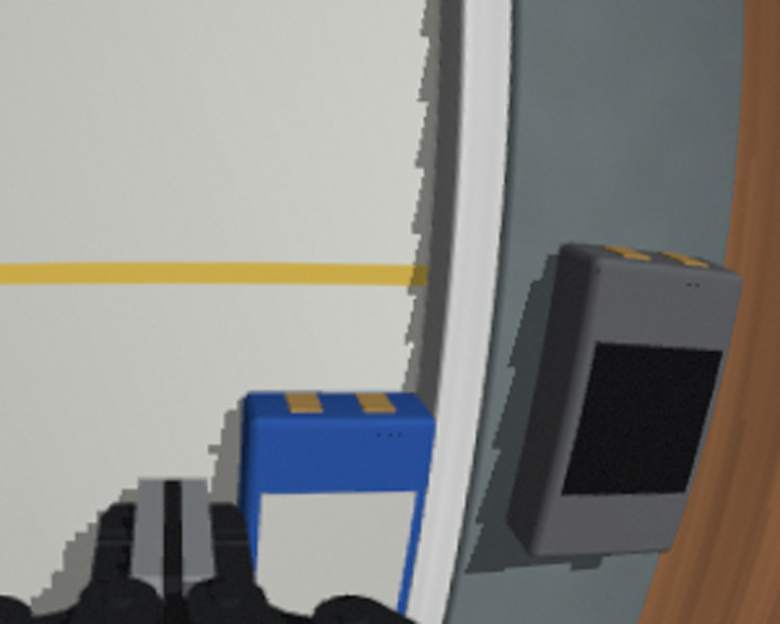

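```bash
python3 -m creep '[[-1,[0,0.001,0],0],[-1,[0,0.002,0],0],[-1,[0,0.002,0],0]]'; python3 -m creep '[[-1,[0,0.001,0],0],[-1,[0,0.002,0],0],[-1,[0,0.002,0],0]]'
```

```text
t: 6.35
position: [0.5626, 0.047, 0.0242]
tool_rot: [[-0.001, 0.999, -0.037], [-0.0, -0.037, -0.999], [-1.0, -0.001, 0.0]]
wrist_force: [-2.4, -1.1, 1.6]
grip_width: -0.003
t: 6.72
position: [0.5629, 0.047, 0.024]
tool_rot: [[-0.004, 0.999, -0.037], [-0.0, -0.037, -0.999], [-1.0, -0.004, 0.0]]
wrist_force: [-8.4, -1.0, 5.5]
grip_width: 0.003
```

The rail contact reads 8 N. I'll reposition the finger about 9 mm behind the battery's centre (better moment balance for the drag), press again and check that it's flush.

```bash
python3 -m creep '[[-1,[0,-0.007,0],0],[-1,[0,-0.007,0.006],0],[-1,[0,-0.003,0.006],0],[-1,[0,-0.001,0.006],0],[-1,[0,0,0.006],0],[-1,[0,0,0.006],0]]'; python3 -c "
from h import *
look('w7')
c=manip.camera('scene');save(c,'sc7',(290,170,420,280),6)
c=manip.camera('side');save(c,'s7',(240,180,350,280),7)"
```

```text
t: 7.48
position: [0.5629, 0.0406, 0.0241]
tool_rot: [[-0.004, 0.999, -0.037], [-0.001, -0.037, -0.999], [-1.0, -0.004, 0.001]]
wrist_force: [-11.0, -2.0, 9.6]
grip_width: -0.001
tcp dock mm [-3.7 19.6] z 0.0241 F [-11.   -2.    9.6]
blue dock mm [26.8 29.8] [34.7 55.3] ang 0.8 x 9.1 44.2 y 2.4 57.2
blue dock mm [-146.7    5.8] [32.8 42. ] ang 59.8 x -172.2 -120.5 y -16.2 26.4
```

View pics/s7.png

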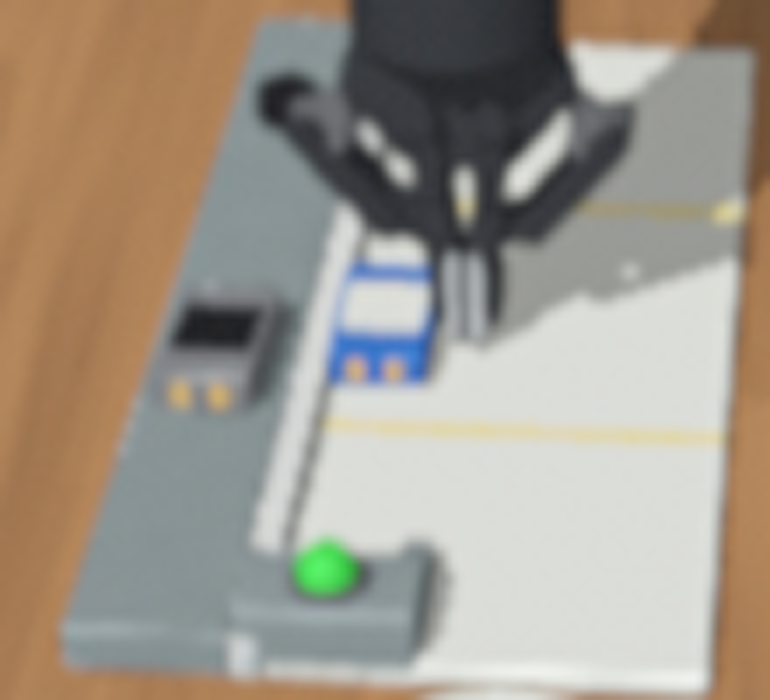

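View pics/sc7.png

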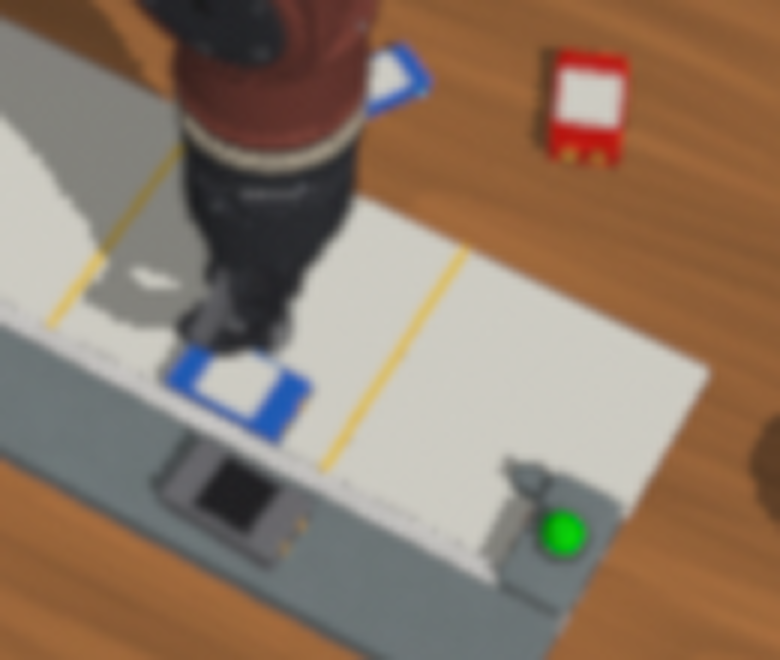

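Flush on the rail and well between the yellow lines (battery spans about y 0–60 mm). The tool also bears down about 9 N, so I'll lift it a hair to shed that before dragging.

```bash
python3 -m creep '[[-1,[-0.001,0,0],0],[-1,[-0.001,0,0],0]]';python3 -m creep '[[-1,[-0.001,0,0],0],[-1,[-0.001,0,0],0]]'
```

```text
t: 7.88
position: [0.5628, 0.0406, 0.0246]
tool_rot: [[-0.004, 0.999, -0.037], [-0.001, -0.037, -0.999], [-1.0, -0.004, 0.001]]
wrist_force: [-7.4, -2.2, 0.8]
grip_width: -0.003
t: 8.12
position: [0.563, 0.0407, 0.0256]
tool_rot: [[-0.004, 0.999, -0.037], [-0.001, -0.037, -0.999], [-1.0, -0.004, 0.001]]
wrist_force: [-6.3, -0.8, 0.7]
grip_width: -0.003
```

```bash
python3 -m creep '[[-1,[0,0,-0.002],0],[-1,[0,0,-0.005],0],[-1,[0,0,-0.009],0],[-1,[0,0,-0.014],0],[-1,[0,0,-0.019],0],[-1,[0,0,-0.024],0],[-1,[0,0,-0.028],0],[-1,[0,0,-0.03],0]]'; python3 -c "
from h import *
look('w8')"
```

```text
t: 9.12
position: [0.5641, 0.0707, 0.0255]
tool_rot: [[-0.004, 0.999, -0.037], [-0.001, -0.037, -0.999], [-1.0, -0.004, 0.001]]
wrist_force: [-5.2, -2.4, 1.3]
grip_width: 0.0
tcp dock mm [-3.6 49.7] z 0.0255 F [-5.2 -2.4  1.3]
blue dock mm [26.8 59.2] [55.3 34.9] ang 90.0 x 9.3 44.3 y 31.5 86.9
blue dock mm [-146.9    9.3] [34.1 41.1] ang 59.9 x -172.5 -121.0 y -14.1 30.8
```

View pics/w8.png

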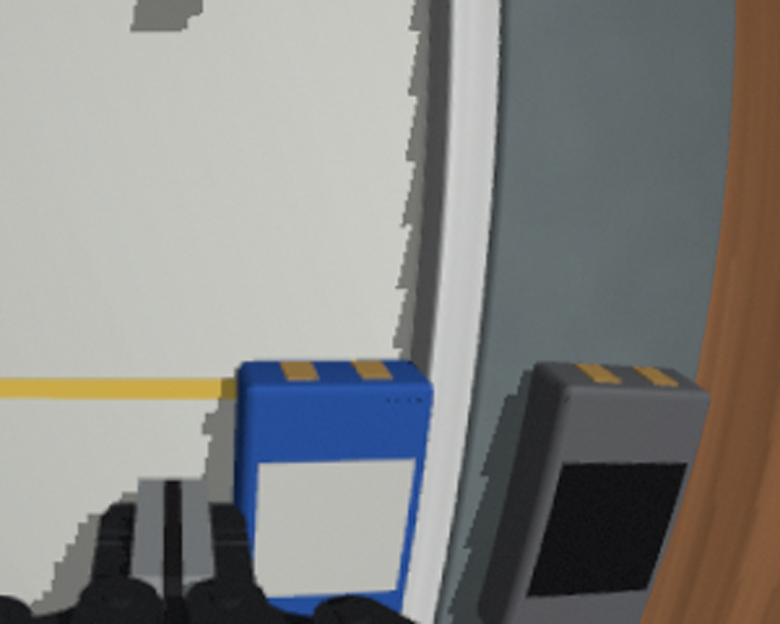

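The battery followed the finger 30 mm and stayed flush. Continuing.

```bash
python3 -m creep '[[-1,[0,0,-0.003],0],[-1,[0,0.0005,-0.007],0],[-1,[0,0.0005,-0.012],0],[-1,[0,0.0005,-0.017],0],[-1,[0,0.0005,-0.022],0],[-1,[0,0.0005,-0.027],0],[-1,[0,0.001,-0.032],0],[-1,[0,0.001,-0.037],0],[-1,[0,0.001,-0.042],0],[-1,[0,0.001,-0.047],0],[-1,[0,0.001,-0.05],0]]'; python3 -c "
from h import *
look('w9')"
```

```text
t: 10.55
position: [0.5659, 0.1204, 0.0252]
tool_rot: [[-0.006, 0.999, -0.037], [-0.001, -0.037, -0.999], [-1.0, -0.006, 0.002]]
wrist_force: [-8.6, -3.7, 1.8]
grip_width: -0.001
tcp dock mm [-3.6 99.4] z 0.0252 F [-8.6 -3.7  1.8]
blue dock mm [ 26.5 109.2] [55.2 35.3] ang 90.0 x 8.9 44.2 y 81.6 136.7
blue dock mm [-156.   23.] [43.2 20.1] ang 35.5 x -172.6 -132.8 y 5.4 38.2
```

View pics/w9.png

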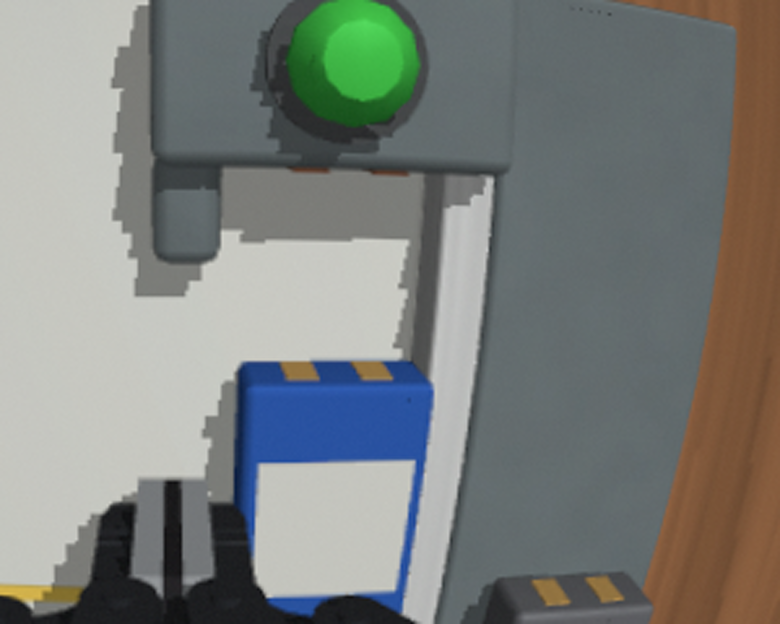

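33 mm to go. The lip (from y=152) clears the finger's front edge (about 144). Dragging the rest.

```bash
python3 -m creep '[[-1,[0,0,-0.003],0],[-1,[0,0,-0.007],0],[-1,[0,0,-0.012],0],[-1,[0,0,-0.017],0],[-1,[0,0,-0.022],0],[-1,[0,0,-0.026],0],[-1,[0,0,-0.029],0],[-1,[0,0,-0.031],0],[-1,[0,0,-0.031],0]]'; python3 -c "
from h import *
look('w10')"
```

```text
t: 11.72
position: [0.5671, 0.1514, 0.0252]
tool_rot: [[-0.006, 0.999, -0.037], [-0.001, -0.037, -0.999], [-1.0, -0.006, 0.001]]
wrist_force: [-9.4, -2.3, 1.7]
grip_width: -0.001
tcp dock mm [ -3.6 130.4] z 0.0252 F [-9.4 -2.3  1.7]
blue dock mm [ 26.8 139.5] [53.7 34.8] ang 90.0 x 9.4 44.2 y 112.6 166.3
```

View pics/w10.png

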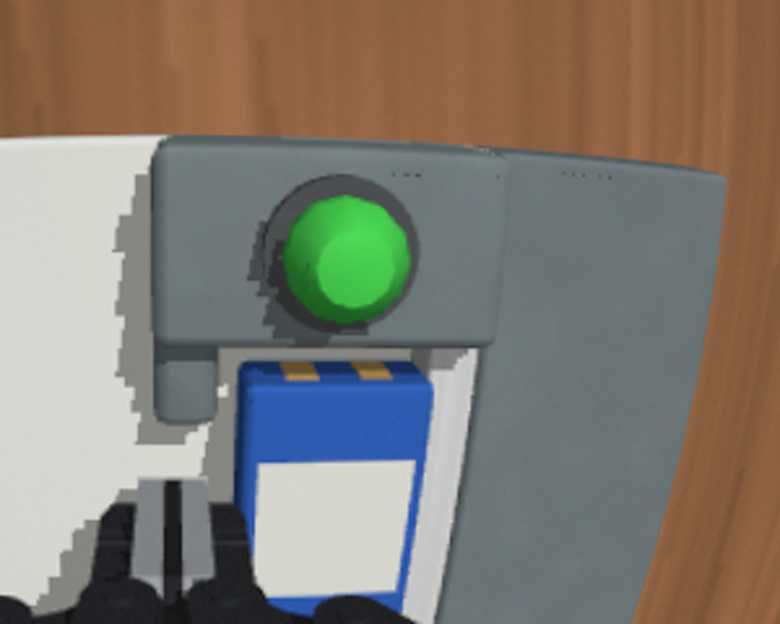

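```bash
python3 -m creep '[[-1,[0,0,-0.001],0],[-1,[0,0,-0.002],0],[-1,[0,0,-0.003],0],[-1,[0,0,-0.003],0]]';python3 -m creep '[[-1,[0,0,-0.001],0],[-1,[0,0,-0.002],0],[-1,[0,0,-0.002],0]]'; python3 -c "
from h import *
look('w11')"
```

```text
t: 12.28
position: [0.5672, 0.1542, 0.0252]
tool_rot: [[-0.006, 0.999, -0.037], [-0.001, -0.037, -0.999], [-1.0, -0.006, 0.002]]
wrist_force: [-8.5, -3.1, 1.4]
grip_width: -0.001
t: 12.65
position: [0.5672, 0.1562, 0.0252]
tool_rot: [[-0.006, 0.999, -0.037], [-0.001, -0.037, -0.999], [-1.0, -0.006, 0.002]]
wrist_force: [-8.7, -2.6, 2.2]
grip_width: -0.001
tcp dock mm [ -3.6 135.2] z 0.0252 F [-8.7 -2.6  2.2]
blue dock mm [ 26.8 143.3] [51.8 34.8] ang 90.0 x 9.4 44.2 y 117.4 169.2
```

View pics/w11.png

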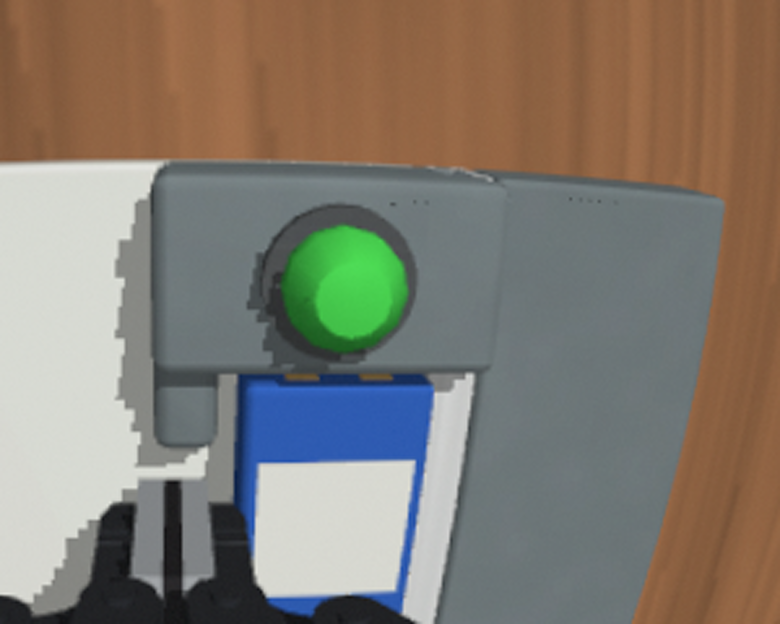

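```bash
python3 -m creep '[[-1,[0,0,-0.001],0],[-1,[0,0,-0.001],0]]';python3 -m creep '[[-1,[0,0,-0.001],0],[-1,[0,0,-0.001],0]]'; python3 -c "
from h import *
look('w12')"
```

```text
t: 12.95
position: [0.5673, 0.1571, 0.0252]
tool_rot: [[-0.006, 0.999, -0.037], [-0.001, -0.037, -0.999], [-1.0, -0.006, 0.002]]
wrist_force: [-8.3, -2.3, 1.4]
grip_width: -0.002
t: 13.2
position: [0.5674, 0.1581, 0.0252]
tool_rot: [[-0.006, 0.999, -0.037], [-0.001, -0.037, -0.999], [-1.0, -0.006, 0.002]]
wrist_force: [-8.8, -2.9, 0.8]
grip_width: -0.0
tcp dock mm [ -3.6 137.2] z 0.0252 F [-8.8 -2.9  0.8]
blue dock mm [ 26.8 145. ] [51.2 34.8] ang 89.9 x 9.4 44.2 y 119.4 170.6
```

View pics/w12.png

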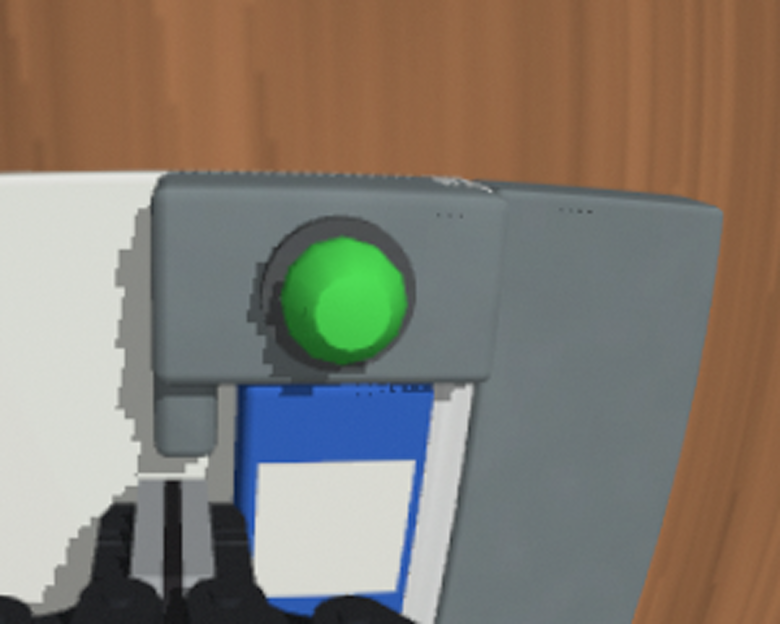

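```bash
python3 -m creep '[[-1,[0,0,-0.001],0],[-1,[0,0,-0.001],0]]';python3 -m creep '[[-1,[0,0,-0.001],0],[-1,[0,0,-0.001],0]]'; python3 -c "
from h import *
look('w13')"
```

```text
t: 13.5
position: [0.5674, 0.1591, 0.0252]
tool_rot: [[-0.006, 0.999, -0.037], [-0.002, -0.037, -0.999], [-1.0, -0.006, 0.002]]
wrist_force: [-8.6, -2.8, 1.1]
grip_width: 0.002
t: 13.75
position: [0.5675, 0.1601, 0.0252]
tool_rot: [[-0.006, 0.999, -0.037], [-0.002, -0.037, -0.999], [-1.0, -0.006, 0.002]]
wrist_force: [-9.7, -3.8, 2.5]
grip_width: -0.005
tcp dock mm [ -3.5 139.1] z 0.0252 F [-9.7 -3.8  2.5]
blue dock mm [ 26.7 145.9] [34.8 49.3] ang 0.0 x 9.3 44.1 y 121.3 170.6
```

View pics/w13.png

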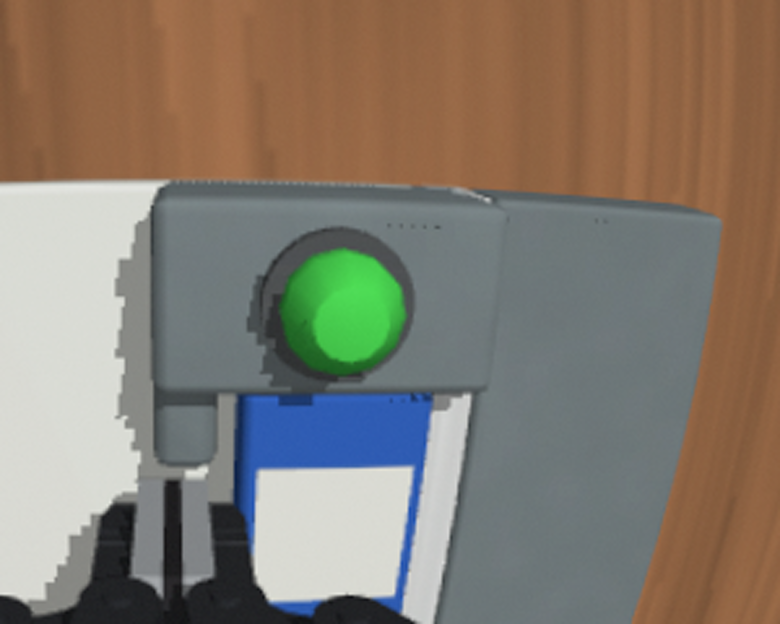

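In the last millimetre the battery stopped (its patch slipped back relative to the finger) and the y force rose, so it has met the end block. I'll take the finger straight back and inspect.

```bash
python3 -m creep '[[-1,[0,-0.004,0],0],[-1,[0,-0.02,0],0],[-1,[0,-0.04,0],0],[-1,[-0.03,-0.04,0],0],[-1,[-0.08,-0.04,0.02],0],[-1,[-0.12,-0.04,0.06],0],[-1,[-0.12,-0.04,0.09],0],[-1,[-0.12,-0.04,0.09],0],[-1,[-0.12,-0.04,0.09],0]]'; python3 -c "
from h import *
look('w14',(250,40,450,190),4)
c=manip.camera('scene');save(c,'sc14',(330,210,420,290),8)
c=manip.camera('side');save(c,'s14',(240,220,330,290),8)
f=lambda x,y,z:np.r_[R0@[x,y]+t0,z]
"
```

```text
t: 14.92
position: [0.5272, 0.0727, 0.1462]
tool_rot: [[0.0, 0.999, -0.037], [0.0, -0.037, -0.999], [-1.0, 0.0, -0.0]]
wrist_force: [-0.8, 0.1, 0.8]
grip_width: -0.001
tcp dock mm [-40.5  50.3] z 0.1462 F [-0.8  0.1  0.8]
blue dock mm [ 26.6 140.8] [58.8 35. ] ang 89.8 x 9.0 44.2 y 111.3 170.2
blue dock mm [-157.4    1.6] [29.8 41.4] ang 60.8 x -181.4 -133.2 y -20.2 22.8
```

View pics/w14.png

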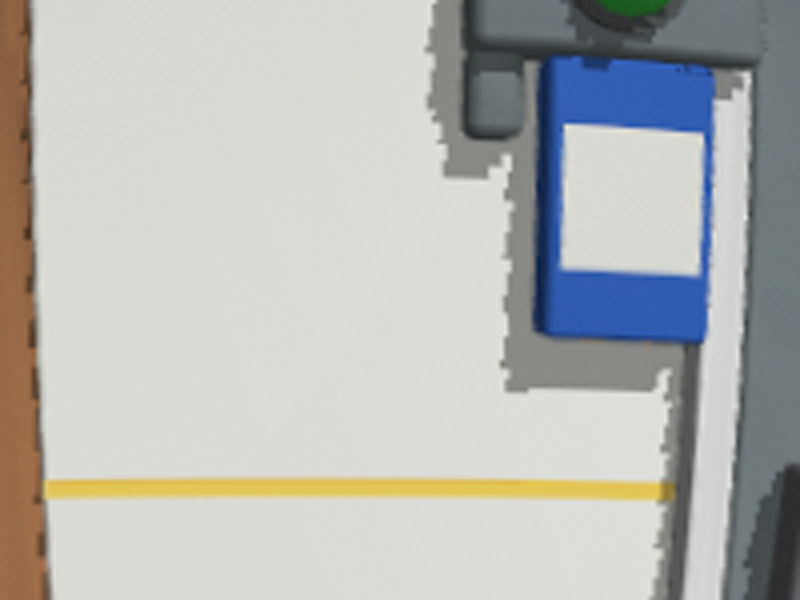

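View pics/sc14.png

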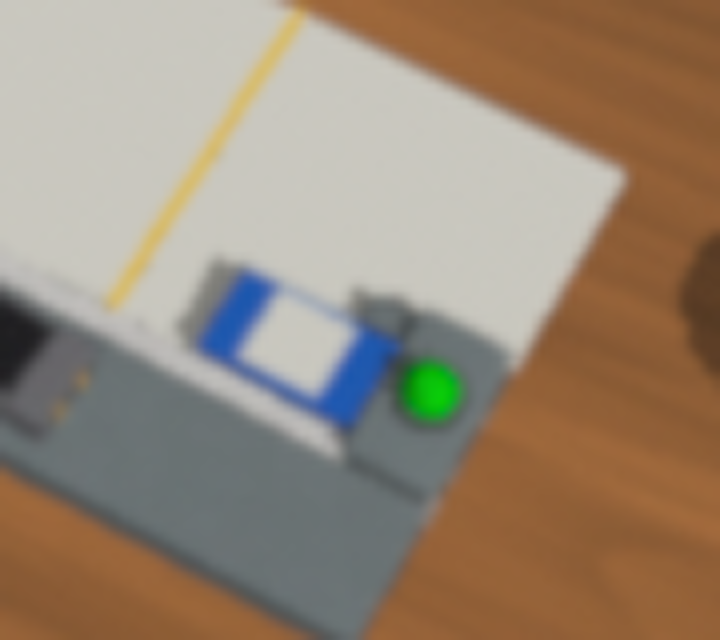

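View pics/s14.png

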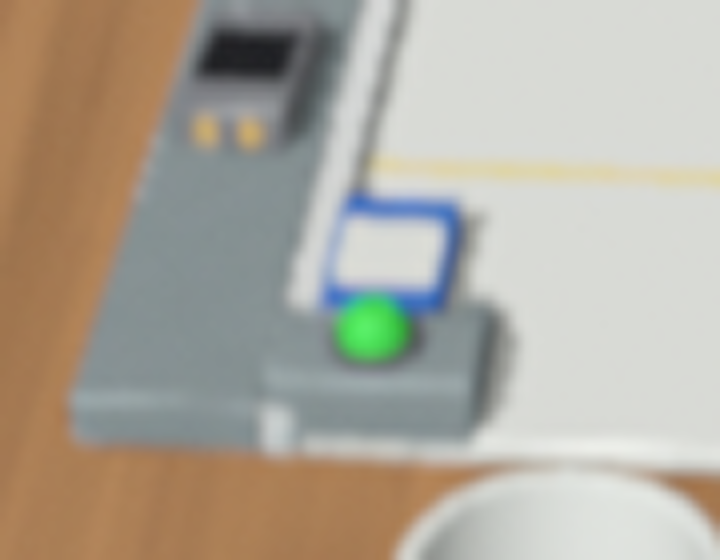

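The battery sits flush on the rail, end against the block, measured at dock (26.6, 140.8) mm against the ideal (27, 140), with no skew. A last check that nothing else moved, then I hand in.

```bash
python3 - <<'E'
from h import *
import pickle
for n in("scene","side"):
    a=pickle.load(open(n+"0.pkl","rb"))["image"].astype(int);c=manip.camera(n);b=c["image"].astype(int)
    m=(np.abs(a-b).max(2)>40).astype(np.uint8)
    k,l,st,ce=cv2.connectedComponentsWithStats(m)
    print(n,[st[i].tolist() for i in range(1,k) if st[i,4]>8])
    for o in("spent_battery","lens_cap"):
        print(o,[(np.round(d["rect"]).tolist(),round(d["score"],2)) for d in manip.look_for(c,o)[:2]])
s=manip.observe();print(s["t"],s["dq"].round(3));manip.sign_off()
E
```

```text
scene [[265, 0, 101, 40, 2227], [369, 0, 59, 52, 1432], [215, 29, 69, 145, 2205], [359, 28, 24, 20, 209], [332, 42, 9, 7, 34], [260, 50, 40, 87, 1559], [298, 50, 80, 151, 5464], [491, 51, 10, 21, 38], [376, 55, 13, 27, 111], [388, 55, 12, 9, 43], [430, 58, 59, 27, 364], [418, 62, 5, 4, 17], [381, 76, 7, 18, 46], [432, 77, 2, 8, 12], [368, 101, 5, 5, 23], [284, 142, 48, 55, 968], [324, 208, 23, 23, 224], [352, 243, 28, 21, 212]]
spent_battery [([320.0, 245.0, 342.0, 264.0], 0.75), ([249.0, 173.0, 407.0, 294.0], 0.25)]
lens_cap [([398.0, 307.0, 424.0, 328.0], 0.67), ([249.0, 173.0, 408.0, 293.0], 0.52)]
side [[286, 0, 67, 194, 5798], [294, 0, 40, 15, 360], [337, 0, 7, 21, 98], [344, 0, 11, 8, 49], [526, 0, 28, 169, 1853], [542, 0, 1, 10, 10], [619, 0, 12, 125, 533], [296, 14, 10, 6, 28], [325, 15, 8, 5, 18], [543, 15, 4, 12, 15], [517, 23, 10, 56, 215], [330, 24, 7, 22, 89], [595, 25, 4, 4, 9], [545, 43, 1, 10, 10], [323, 45, 5, 3, 9], [546, 58, 1, 10, 10], [507, 80, 16, 43, 247], [343, 130, 154, 56, 1335], [523, 131, 19, 94, 611], [569, 134, 12, 6, 25], [555, 140, 43, 56, 828], [578, 141, 62, 102, 1697], [391, 149, 117, 33, 1320], [608, 154, 3, 4, 10], [550, 163, 5, 6, 26], [552, 178, 5, 5, 18], [334, 182, 55, 35, 885], [542, 212, 4, 18, 43], [303, 216, 26, 19, 206], [281, 244, 19, 16, 154]]
spent_battery [([263.0, 223.0, 279.0, 238.0], 0.76)]
lens_cap [([214.0, 295.0, 246.0, 320.0], 0.3)]
15.375 [-0.002 -0.001 -0.    -0.    -0.001 -0.001]
the job is handed in; nothing more can be done
```

The battery is in the bay beside the green lamp (the +y end), and I handed the job in at 15.4 s with the hand clear. Using the shut fingertips only, I pushed the blue pack square against the rail between the yellow lines. I then dragged it along, pinned at 5–10 N, until it met the end block.

**Position:** the pack measures dock (26.6, 140.8) mm against a target of (27, 140), with 0.2° of skew. That is within the camera accuracy of about 2 mm.

**Fully home:** this rests on the force rising and the finger slipping on the pack over the last millimetre, plus the pictures. I did not push on the pack's end to confirm it.

**Everything else:** comparing the before and after pictures, the changes are at the arm, its shadow and the pack's old and new places. The grey battery is where it was. The object finder did not pick out the lens cap reliably, reporting the tape roll instead. The cap's spot shows no change between the pictures.

**Forces:** the highest wrist reading I saw was about 15 N, well under the limit. For a moment before the drag the tool bore down on the pack with about 9 N. I raised the finger slightly to clear that before moving on.

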